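Turn the chart binder's tabbed divider over its rings

TASK

The river-chart ring binder lies open on the chart table with its stiff tabbed divider on the stack at the robot's right. Push the divider up and over the rings by its tab with the fingers, without pinching it, so that it ends lying flat on the left-hand stack and the next chart is uncovered. Do not fling it, do not lift or drag the binder, leave the other things on the table where they are, and finish clear of everything.

Things in the scene. Friction and masses are not known exactly. Their poses are not given: they have to be found in the camera images.
- divider (a joint): angle of the stiff white 85 g divider panel about the ring axis, rad: 0 flat on the right-hand stack, 1.57 upright, 3.14 (stop) flat on the left-hand stack. Starts between 0 and 0.35. Tight ring holes: it stays at any angle it is left; turning takes about 1 to 1.5 N at the tab. 3 mm thick, 210 mm along the rings, 17 to 158 mm from the axis (in its mid-plane), the tab on to 175 mm
- tab (a point): centre (mid-thickness) of the divider's index tab, 166 mm from the ring axis. Tab 3 mm thick, 60 mm along the rings, standing out 17 mm beyond the panel's edge; with the panel flat its underside is 28.5 mm above the table. It overhangs the stack (edge at 150 mm) and the cover (edge at 160 mm from the axis): under its outer 15 mm is only the table
- ring_axis (a point): the point on the ring axis level with the middle of the tab, 30 mm above the table. The axis runs along the binder's x
- binder: open ring binder, 1.7 kg, loose; origin mid-spine, on the table. x along the spine away from the robot (yaw within 0.3), y to its left. Covers 226 (x) by 320 (y) by 3 mm; on each side a stack of chart panels 210 mm (x), out to 150 mm in y, top 28.5 mm up. Three steel rings, 52 mm outside, at x = -70, 0, 70 mm, tops 56 mm up. Tab centre at x = -45 mm
- stopper: green glass bottle stopper standing upright, 40 mm across, 75 mm high; origin at its foot. Bystander.
- compass: round aluminium dial compass, 64 mm across, 22 mm high; origin at the centre of its underside. Bystander.
- fid: stainless fid lying down, 151 mm long along its y axis (point to +y), 20 mm thick; origin under its middle. Bystander.
- marlinspike: turned wooden marlinspike handle with brass ferrule lying down, 118 mm long along its y axis, 29 mm thick; origin under its middle. Bystander.

How it is judged:
By the outcome, as a careful person would: the job done as asked, in the order asked, and still so for the second after the job is handed in, with the robot touching nothing.
It also fails if it takes over 48 s, if anything falls off the work surface, if the arm or the gripper's body presses on something with over 40 N, if the wrist force passes 120 N, or if a joint passes its speed limit or range.

ROBOT

A 7-joint arm with a two-finger parallel gripper is mounted at the origin on the work surface. World frame = base frame: x ahead of the robot, y to its left, z up, the work surface at z = 0. Lengths are in m, angles in degrees, forces in N, time in s.
With the tool pointing down it reaches from about 0.425 to 0.925 m from the base axis. Payload 6.8 kg.
Tool frame: the origin (TCP) lies at the very end of the fingers, on their centre line; the grasp point (between the pads) lies r.hold_point_z behind it (r.hold_point_z is the distance from the TCP to the grasp point, in m); x points along the fingers, y is the direction in which the jaws open and shut, and the axes are right-handed (so a half turn about x gives the same grasp; the last joint's range is limited). The gripper opens to 88 mm and grips with 3 to 60 N. Pads are 20 mm wide; open, the fingers measure 115 mm over their backs; the gripper's body (75 mm by 178 mm) begins 61 mm behind the grasp point.
Start: joints at [-83.199, 27.33, 1.283, 89.118, -0.659, 63.558, -4.761], TCP at [0.152, 0.658, 0.223] pointing down, gripper open.
Joint ranges: [-169.35, 169.35], [-19.33, 120.38], [-80.79, 83.38], [13.8, 139.57], [-78.32, 258.32], [9.67, 109.79], [-169.56, 169.56]. Speed limits (degrees/s): [136.94, 136.94, 180, 180, 180, 180, 180].

INTERFACE

Orientations are given as a 3x3 rotation matrix whose columns are the frame's x, y, z axes.
In Python, from workcell import readout, read_camera, camera_model, job, nets, r gives the robot as it stands.
- The arm moves only by the tool step_arm, never from a script. Its argument "plan" is a list of rows, each a list of 2 entries, a list of its own where there are three numbers: the shift along the tool's x, y, z in m, then the turn, a rotation vector about the tool's x, y, z in rad. A call has 1 to 20 rows; each row is the pose to reach, as a shift and turn from the pose measured when the call began, along the tool's axes at that moment; what a row does not reach only later rows make up. A row lasts 1/10 s, in which the tool goes at most 50 mm and 8.59 degrees, less where a joint would pass 70% of its speed; a pose out of reach is approached as far as the arm can. A call with a gripper value outside its range is refused whole. "hand" is the gripper's target within -1 to 1 (shut at 1, half-way at 0, fully open at -1), set as the call begins (left out, the last holds). The fingers move at their own pace and stop on an object; the grip force is fixed at half the most. Time passes only in rows, so rows that repeat a pose let the fingers close. It gives the time, the measured TCP pose, the force and the opening at its end, in the units of the state.
- readout.state(): the state, without advancing time (a new reading comes with each control period).
- read_camera(name): name is "scene" or "side" or "wrist"; returns (picture, depth): 400x640x3 uint8, blue, green, red; 400x640 float32, m along the optical axis (not along the pixel's ray), 0 where there is no reading.
- camera_model(name): a dict with "mtx" (3x3 intrinsics, pixels), "extrinsics" (4x4, takes a point from world to camera coordinates). Camera axes: x right, y down, z forward; pixel columns grow to the right and rows downward; lengths in m; the calibration is good to about 2 mm. A picture is of the moment at which its call begins: read the wrist's pose just before it. camera_model takes no time and is no camera call; for the wrist camera it gives the pose at the moment of the call.
- job.job_done(): hands the job in, once; it reports no verdict.
Trained networks look in the newest picture that a camera, given by its name, has taken for a name from the list of things; names that differ only in an ending like _2 or _b are one class to them, and where a whole thing is asked for, a point or a joint stands for the part that bears it (a point fixed in the world has none). Each returns a list of dicts, best first, with "score" (0 to 1); they miss things now and then, are a little off and sometimes report something else, mostly with a low value. They report only what shows in the picture. A call takes as long as a camera call.
- nets.recognise(camera, name): "rect" ([left, top, right, bottom] in pixels, round what is visible of it).
- nets.outline_of(camera, name): "mask" (400x640 bool, what is visible of it) and "rect" ([left, top, right, bottom] in pixels, round what is visible of it).
The state is a dict: "time_s": time; "joint_pos": joint angles; "joint_vel": joint speeds; "tau": joint torques, N m; "ee_pos": TCP position; "eef_rot": TCP orientation; "contact_force": force on the tool from outside, world axes, zero at the start; "ft_torque": the same for the moment, N m; "gripper_width": opening from 0.0 (shut) to 1.0 (fully open).
Only numpy, scipy, OpenCV 4.12 (cv2) and the standard library are available. Lean on these libraries where they do the work, as an engineer would, in place of code of your own. Each camera call takes 0.05 s, during which the arm holds its last target. There are 200 camera calls.

## Working session

There is one attempt and no reset: what is moved stays moved. The work goes in short steps, Python scripts to look and compute and a tool call to move; the robot and the scene stay as the last step left them, time stands still between calls to the robot, and variables do not carry over. Pictures are saved under pics/ and viewed, about 8 in all and at most 12, crops included, and the job is handed in when it is done.

Besides the shell and the picture viewer there is one more tool, called after "Request:" by a JSON object that holds its "api" and its "payload", one argument or row to a line. step_arm: Moves the arm, as the interface text tells. Its arguments: {"type":"object","properties":{"plan":{"type":"array"},"hand":{"type":"number"}},"required":["plan"]}

```bash
mkdir -p pics
cat > h.py <<'E'
import numpy as np, cv2
from workcell import readout, read_camera, camera_model, job, nets, r
def cloud(name, d):
    m=camera_model(name); K=np.array(m["mtx"]); E=np.array(m["extrinsics"])
    v,u=np.mgrid[0:400,0:640]
    P=np.stack([(u-K[0,2])/K[0,0]*d,(v-K[1,2])/K[1,1]*d,d],-1)
    return (P-E[:3,3])@E[:3,:3]
E
python3 - <<'E'
from h import *
s=readout.state(); print(s["time_s"],s["ee_pos"],np.round(s["eef_rot"],3).tolist(),s["gripper_width"],r.hold_point_z)
ims=[]
for c in ["scene","side"]:
    im,d=read_camera(c); P=cloud(c,d); ims.append(im); np.savez("/tmp/%s.npz"%c,im=im,d=d,P=P)
    for n in ["divider","tab","binder","stopper","compass","fid","marlinspike"]:
        o=nets.outline_of(c,n)
        if o:
            o=o[0]; m=o["mask"]&(d>0); q=P[m]
            print(c,n,round(o["score"],2),o["rect"],m.sum(),np.round(np.median(q,0),3),np.round(np.percentile(q,2,0),3),np.round(np.percentile(q,98,0),3))
            np.save("/tmp/m_%s_%s.npy"%(c,n),o["mask"])
for c,i in zip("ab",ims): cv2.imwrite(f"pics/{c}.png",i)
E
```

```text
0.0 [0.15164799 0.65714879 0.22168787] [[-0.0, 0.225, 0.974], [-0.002, 0.974, -0.225], [-1.0, -0.002, 0.0]] 1.001563737543444 0.0187
scene divider 0.91 [197.7, 141.3, 308.0, 227.0] 5400 [ 0.531 -0.09   0.056] [ 0.424 -0.156  0.037] [ 0.626 -0.015  0.073]
scene tab 0.76 [194.2, 146.5, 311.2, 227.0] 5416 [ 0.531 -0.09   0.056] [ 0.424 -0.156  0.037] [ 0.627 -0.014  0.073]
scene binder 0.77 [193.0, 119.6, 380.3, 257.2] 13705 [ 0.559 -0.033  0.031] [ 0.43  -0.156  0.003] [0.649 0.142 0.071]
scene stopper 0.93 [391.6, 122.9, 408.4, 153.9] 391 [0.625 0.234 0.056] [0.606 0.224 0.009] [0.637 0.254 0.076]
scene compass 0.79 [173.4, 253.0, 212.8, 288.6] 992 [ 0.606 -0.265  0.021] [ 0.575 -0.293  0.004] [ 0.628 -0.235  0.025]
scene fid 0.86 [348.9, 185.6, 396.3, 221.2] 473 [0.696 0.076 0.017] [0.685 0.027 0.001] [0.701 0.151 0.022]
scene marlinspike 0.84 [252.5, 245.0, 313.8, 283.5] 995 [ 0.694 -0.146  0.026] [ 0.675 -0.196  0.002] [ 0.707 -0.082  0.031]
side divider 0.84 [234.9, 212.0, 380.6, 305.3] 7440 [ 0.509 -0.095  0.056] [ 0.419 -0.158  0.037] [ 0.619 -0.017  0.073]
side tab 0.55 [231.8, 214.0, 380.7, 307.5] 7529 [ 0.508 -0.095  0.056] [ 0.419 -0.158  0.036] [ 0.619 -0.016  0.073]
side binder 0.75 [214.7, 163.8, 381.0, 331.6] 17596 [ 0.515 -0.059  0.029] [ 0.414 -0.158  0.002] [0.628 0.141 0.071]
side stopper 0.72 [266.0, 126.8, 281.6, 154.8] 360 [0.61  0.232 0.043] [0.598 0.223 0.005] [0.627 0.247 0.074]
side compass 0.75 [382.0, 315.2, 426.4, 358.6] 1468 [ 0.589 -0.268  0.02 ] [ 0.564 -0.293  0.003] [ 0.621 -0.237  0.023]
side fid 0.57 [321.7, 158.0, 359.3, 197.2] 394 [0.686 0.066 0.015] [ 0.677  0.026 -0.   ] [0.695 0.157 0.02 ]
side marlinspike 0.92 [382.1, 225.7, 425.8, 279.6] 981 [ 0.68  -0.152  0.024] [ 0.666 -0.197 -0.   ] [ 0.701 -0.088  0.029]
```

View pics/a.png

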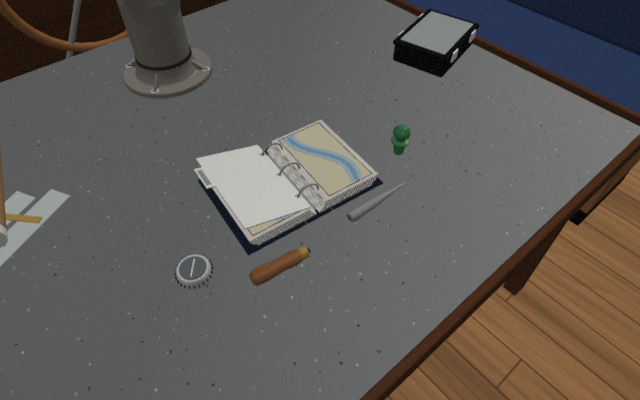

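View pics/b.png

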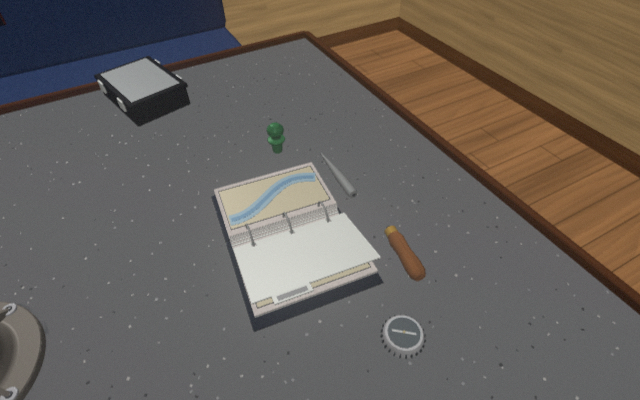

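The scene view shows the divider raised slightly on the right stack, with its tab at the near-right edge (about (207,178) in scene, (292,293) in side). The compass and marlinspike are to the right and beyond. Next I'll fit the panel's plane and axis.

Run:
```python
from h import *
for c in ["scene","side"]:
    z=np.load(f"/tmp/{c}.npz"); P=z["P"]; d=z["d"]
    m=np.load(f"/tmp/m_{c}_divider.npy"); m=cv2.erode(m.astype(np.uint8),np.ones((3,3)))>0
    q=P[m&(d>0)]; 
    for k in range(5):
        ce=q.mean(0); n=np.linalg.svd(q-ce,full_matrices=False)[2][2]; n*=np.sign(n[2]); e=(q-ce)@n; q=q[abs(e)<max(.004,2.5*e.std())]
    # axis direction: horizontal in-plane
    a=np.cross(n,[0,0,1]); a/=np.linalg.norm(a); a*=np.sign(a[0]); b=np.cross(n,a) ; 
    print(c,"n",n.round(3),"tilt",np.degrees(np.arccos(n[2])).round(1),"axis yaw",np.degrees(np.arctan2(a[1],a[0])).round(1),len(q),e.std().round(4))
    uv=np.c_[(q-ce)@a,(q-ce)@b].astype(np.float32)
    R=cv2.minAreaRect(uv*1000); box=cv2.boxPoints(R)/1000
    print(R); print((ce+box[:,:1]*a+box[:,1:]*b).round(4).tolist())
    # left stack top: z ~ .0285 in binder mask
    mb=np.load(f"/tmp/m_{c}_binder.npy"); p=P[mb&(d>0)]; p=p[(abs(p[:,2]-.0285)<.004)&(p[:,1]>-.01)]
    R=cv2.minAreaRect((p[:,:2]*1000).astype(np.float32)); print("left",R,np.round(cv2.boxPoints(R)).tolist(),np.median(p[:,2]))
```

```text
scene n [0.027 0.242 0.97 ] tilt 14.1 axis yaw -6.3 4988 0.001
((-4.999855041503906, -1.063995361328125), (207.35858154296875, 156.28038024902344), 1.0585228204727173)
[[0.4281, -0.0043, 0.0375], [0.4144, -0.1552, 0.0755], [0.6208, -0.1742, 0.0745], [0.6345, -0.0232, 0.0365]]
left ((541.1011352539062, 67.85287475585938), (170.4986114501953, 214.87933349609375), 84.70271301269531) [[426.0, -7.0], [640.0, -27.0], [656.0, 143.0], [442.0, 163.0]] 0.02989054914443373
side n [0.028 0.243 0.97 ] tilt 14.2 axis yaw -6.5 6938 0.0007
((5.700736999511719, 1.77569580078125), (205.85870361328125, 154.83987426757812), 0.8232362270355225)
[[0.4241, -0.0063, 0.0364], [0.4093, -0.1557, 0.0743], [0.6142, -0.1762, 0.0736], [0.629, -0.0267, 0.0357]]
left ((537.0691528320312, 67.73173522949219), (169.26321411132812, 210.19532775878906), 84.14012145996094) [[424.0, -6.0], [633.0, -27.0], [650.0, 141.0], [441.0, 163.0]] 0.028317636289505333
```

```bash
cat >> h.py <<'E'
from scipy.spatial.transform import Rotation as Ro
X=np.array([.9952,-.0976,0]); L=np.array([.0976,.9952,0]); Z=np.array([0,0,1.])
A=np.array([.4857,.0064,.030])   # ring axis level with tab
def pose(theta,sgn=1):
    t=np.radians(theta); x=-np.cos(t)*Z+np.sin(t)*L; y=sgn*X
    return np.c_[x,y,np.cross(x,y)]
def pt(l,z): return A+l*L+np.array([0,0,z-.03])  # l = left of the axis, z = height
def rows(wps, theta_sgn=1):
    s=readout.state(); p0=np.array(s["ee_pos"]); R0=np.array(s["eef_rot"])
    print("t",round(s["time_s"],2),"p",p0.round(4),"joints",np.round(s["joint_pos"],1),"F",np.round(s["contact_force"],1))
    print("  l,z:",((p0-A)@L).round(4),p0[2].round(4),"along",((p0-A)@X).round(4),"tilt",np.degrees(np.arctan2(R0[:,0]@L,-R0[2,0])).round(1))
    for p,th in wps:
        print([(R0.T@(np.array(p)-p0)).round(3).tolist(), Ro.from_matrix(R0.T@pose(th,theta_sgn)).as_rotvec().round(3).tolist()])
E
python3 - <<'E'
from h import *
print([a for a in dir(r) if a[0]!='_'])
for s in (1,-1): rows([([.55,.35,.32],0),([.46,-.27,.30],0)],s)
E
```

```text
['Unreachable', 'hold_point_z']
t 0.8 p [0.1518 0.6577 0.2227] joints [-83.2  27.3   1.3  89.1  -0.7  63.6  -4.8] F [-0.2  0.2  0.3]
  l,z: 0.6156 0.2227 along -0.3959 tilt 0.0
[[-0.097, -0.21, 0.457], [1.442, -0.0, -0.0]]
[[-0.077, -0.835, 0.509], [1.442, -0.0, -0.0]]
t 0.8 p [0.1518 0.6577 0.2227] joints [-83.2  27.3   1.3  89.1  -0.7  63.6  -4.8] F [-0.2  0.2  0.3]
  l,z: 0.6156 0.2227 along -0.3959 tilt 0.0
[[-0.097, -0.21, 0.457], [-1.7, 0.0, -0.0]]
[[-0.077, -0.835, 0.509], [-1.7, 0.0, -0.0]]
```

Request:
{"api": "step_arm", "payload": {
  "hand": 1,
  "plan": [
    [[-0.097,-0.21,0.457],[0.72,0,0]],
    [[-0.097,-0.21,0.457],[0.72,0,0]],
    [[-0.097,-0.21,0.457],[0.72,0,0]],
    [[-0.097,-0.21,0.457],[0.72,0,0]],
    [[-0.097,-0.21,0.457],[0.72,0,0]],
    [[-0.097,-0.21,0.457],[0.72,0,0]],
    [[-0.097,-0.21,0.457],[0.72,0,0]],
    [[-0.097,-0.21,0.457],[0.72,0,0]],
    [[-0.097,-0.21,0.457],[0.72,0,0]],
    [[-0.097,-0.21,0.457],[0.72,0,0]],
    [[-0.097,-0.21,0.457],[0.72,0,0]],
    [[-0.097,-0.21,0.457],[0.72,0,0]],
    [[-0.097,-0.21,0.457],[0.72,0,0]],
    [[-0.097,-0.21,0.457],[0.72,0,0]]
  ]
}}

```text
time_s: 2.2
ee_pos: [0.5478, 0.3525, 0.3191]
eef_rot: [[-0.002, 0.809, 0.587], [0.0, 0.587, -0.809], [-1.0, -0.001, -0.001]]
contact_force: [0.5, 0.9, 0.3]
gripper_width: 0.003
```

Run:
```python
from h import *
print(readout.state()["gripper_width"])
rows([([.46,-.27,.30],0),([.46,-.27,.30],30)])
```

```text
0.003367969886797448
t 2.2 p [0.5478 0.3525 0.3191] joints [-52.2  21.8  19.5  86.6  -7.5  72.9   4.1] F [0.5 0.9 0.3]
  l,z: 0.3505 0.3191 along 0.0281 tilt 0.0
[[0.019, -0.437, 0.452], [0.725, -0.001, 0.001]]
[[0.019, -0.437, 0.452], [0.708, 0.499, 0.191]]
```

Request:
{"api": "step_arm", "payload": {
  "plan": [
    [[0.019,-0.437,0.452],[0.725,0,0]],
    [[0.019,-0.437,0.452],[0.725,0,0]],
    [[0.019,-0.437,0.452],[0.725,0,0]],
    [[0.019,-0.437,0.452],[0.725,0,0]],
    [[0.019,-0.437,0.452],[0.725,0,0]],
    [[0.019,-0.437,0.452],[0.725,0,0]],
    [[0.019,-0.437,0.452],[0.725,0,0]],
    [[0.019,-0.437,0.452],[0.725,0,0]],
    [[0.019,-0.437,0.452],[0.725,0,0]],
    [[0.019,-0.437,0.452],[0.725,0,0]],
    [[0.019,-0.437,0.452],[0.725,0,0]],
    [[0.019,-0.437,0.452],[0.725,0,0]],
    [[0.019,-0.437,0.452],[0.725,0,0]],
    [[0.019,-0.437,0.452],[0.725,0,0]]
  ]
}}

```text
time_s: 3.6
ee_pos: [0.4583, -0.2725, 0.2999]
eef_rot: [[-0.002, 0.995, -0.101], [-0.001, -0.101, -0.995], [-1.0, -0.002, 0.001]]
contact_force: [-0.3, -0.5, -0.8]
gripper_width: 0.005
```

Run:
```python
from h import *
rows([(pt(-.24,.20),45),(pt(-.24,.10),45)])
```

```text
t 3.6 p [ 0.4583 -0.2725  0.2999] joints [-16.   12.2  47.6 105.2  -9.6  66.9  28.9] F [-0.3 -0.5 -0.8]
  l,z: -0.2803 0.2999 along -0.0001 tilt -0.1
[[0.1, 0.0, -0.04], [-0.004, 0.786, 0.0]]
[[0.2, 0.0, -0.04], [-0.004, 0.786, 0.0]]
```

Request:
{"api": "step_arm", "payload": {
  "plan": [
    [[0.1,0,-0.02],[0,0.786,0]],
    [[0.1,0,-0.02],[0,0.786,0]],
    [[0.1,0,-0.02],[0,0.786,0]],
    [[0.1,0,-0.02],[0,0.786,0]],
    [[0.1,0,-0.02],[0,0.786,0]],
    [[0.1,0,-0.02],[0,0.786,0]],
    [[0.1,0,-0.02],[0,0.786,0]]
  ]
}}

```text
time_s: 4.3
ee_pos: [0.4602, -0.2517, 0.1986]
eef_rot: [[0.068, 0.995, -0.074], [0.704, -0.101, -0.703], [-0.707, -0.005, -0.707]]
contact_force: [0.8, -0.3, -0.0]
gripper_width: 0.001
```

Run:
```python
from h import *
rows([(pt(-.225,.05),45),(pt(-.160,.048),45)])
im,d=read_camera("wrist"); cv2.imwrite("pics/w.png",im)
P=cloud("wrist",d)
o=nets.outline_of("wrist","divider")
print([(k["score"],k["rect"]) for k in o])
if o:
    q=P[o[0]["mask"]&(d>0)]; ql=np.c_[(q-A)@X,(q-A)@L,q[:,2]]
    print(np.percentile(ql,[1,50,99],axis=0).round(4))
    t=ql[(abs(ql[:,0]+.045)<.02)]; e=t[t[:,1]<np.percentile(t[:,1],3)]; print("tab end",e.mean(0))
    e=t[t[:,1]>-.15]; f=np.polyfit(e[:,1],e[:,2],1); print("ang",np.degrees(np.arctan(-f[0])),f)
    g=ql[(ql[:,1]<-.162)];print("tab x range",np.percentile(g[:,0],[2,98]) if len(g) else 0)
```

```text
t 4.3 p [ 0.4602 -0.2517  0.1986] joints [ 19.7  36.7  33.1  99.4 -46.8  91.4  65.1] F [ 0.8 -0.3 -0. ]
  l,z: -0.2594 0.1986 along -0.0002 tilt 45.0
[[0.129, 0.001, 0.081], [-0.005, 0.0, 0.001]]
[[0.177, 0.001, 0.036], [-0.005, 0.0, 0.001]]
[(0.91, [274.0, 124.6, 444.1, 208.5])]
[[-0.0573 -0.1651  0.0373]
 [ 0.0404 -0.1003  0.0584]
 [ 0.1472 -0.0172  0.075 ]]
tab end [-0.02765172 -0.16073287  0.07363658]
ang 14.141329937109656 [-0.25194963  0.03314088]
tab x range [-0.02880611  0.0276222 ]
```

View pics/w.png

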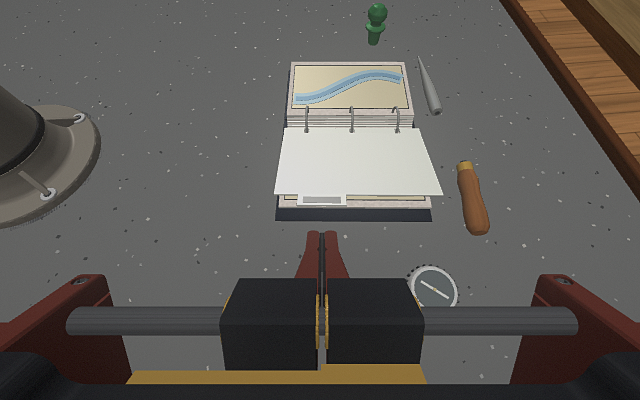

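Request:
{"api": "step_arm", "payload": {
  "plan": [
    [[0.04,0.001,0.03],[0,0,0]],
    [[0.07,0.001,0.05],[0,0,0]],
    [[0.1,0.001,0.07],[0,0,0]],
    [[0.133,0.001,0.084],[0,0,0]],
    [[0.133,0.001,0.084],[0,0,0]],
    [[0.143,0.001,0.075],[0,0,0]],
    [[0.155,0.001,0.063],[0,0,0]],
    [[0.167,0.001,0.051],[0,0,0]],
    [[0.179,0.001,0.04],[0,0,0]],
    [[0.179,0.001,0.04],[0,0,0]]
  ]
}}

```text
time_s: 5.4
ee_pos: [0.472, -0.1507, 0.0462]
eef_rot: [[0.067, 0.995, -0.068], [0.704, -0.095, -0.704], [-0.708, -0.0, -0.707]]
contact_force: [0.6, -1.0, 0.5]
gripper_width: 0.008
```

```bash
cat >> h.py <<'E'
def check(c,fn=None,an=None):
    im,d=read_camera(c); P=cloud(c,d)
    if fn: cv2.imwrite("pics/"+fn,im[60:360,120:520].repeat(2,0).repeat(2,1) if c!="wrist" else im)
    o=nets.outline_of(c,"divider")
    if not o: print(c,"no divider"); return
    q=P[o[0]["mask"]&(d>0)]; l=(q-A)@L; z=q[:,2]-.03; rr=np.hypot(l,z); a=np.degrees(np.arctan2(z,-l))
    k=(rr>.06)&(rr<.18); print(c,o[0]["score"],"divider angle",np.percentile(a[k],[10,50,90]).round(1),"n",k.sum())
    ob=nets.outline_of(c,"binder")
E
python3 - <<'E'
from h import *
rows([(pt(-.161,.044),45)])
check("side","s1.png"); check("wrist")
E
```

```text
t 5.4 p [ 0.472  -0.1507  0.0462] joints [ 15.2  44.8  26.4 110.6 -56.9  74.7  73.7] F [ 0.6 -1.   0.5]
  l,z: -0.1577 0.0462 along 0.0017 tilt 45.0
[[-0.001, -0.002, 0.004], [0.001, 0.001, 0.002]]
side no divider
wrist 0.86 divider angle [15.6 16.  16.5] n 33214
```

View pics/s1.png

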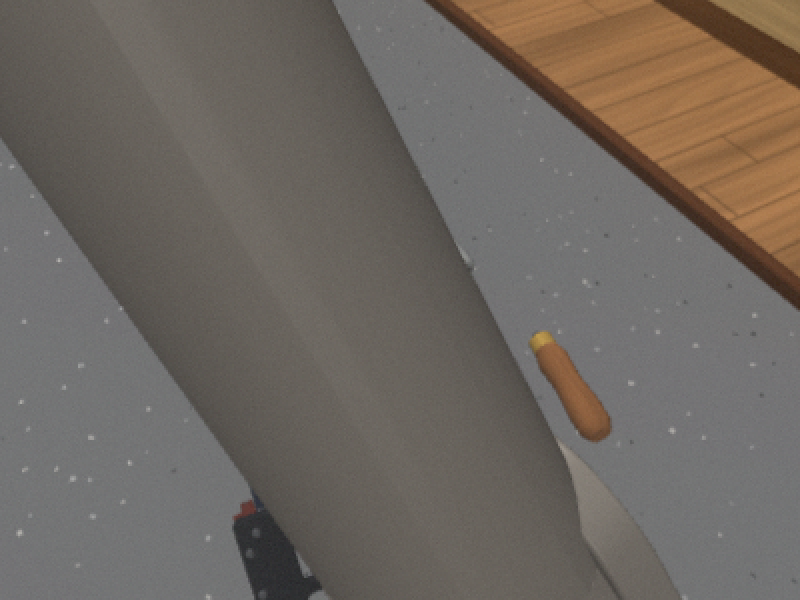

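The arm hides the binder from the side camera. The wrist camera puts the divider at about 16°, and the fingertips are under the tab. Next I'll compute the pushing arc.

```bash
cat >> h.py <<'E'
def tip(phi,s0=None,hw=.010):
    f=np.radians(phi); th=np.interp(phi,[30,90],[45,0]); t=np.radians(th)
    n=np.array([-np.sin(f),-np.cos(f)])
    if phi<=90:
        s=np.interp(phi,[15,85],[.028,.012]) if s0 is None else s0
        E=np.array([-.175*np.cos(f),.03+.175*np.sin(f)])+.0015*n
        q=E+s*np.array([np.sin(t),-np.cos(t)])-hw*np.array([np.cos(t),np.sin(t)])
    else:
        c=.163; q=np.array([-c*np.cos(f),.03+c*np.sin(f)])+.0015*n-np.array([hw,0])
    return pt(*q),th
E
python3 - <<'E'
from h import *
rows([tip(p) for p in range(18,58,3)])
E
```

```text
t 5.65 p [ 0.4715 -0.1543  0.0452] joints [ 15.4  45.   26.6 110.5 -56.8  74.8  73.7] F [ 0.2 -0.1 -1.2]
  l,z: -0.1613 0.0452 along 0.0015 tilt 44.9
[[-0.003, -0.002, -0.013], [-0.002, 0.003, -0.0]]
[[-0.008, -0.002, -0.021], [-0.002, 0.003, -0.0]]
[[-0.012, -0.002, -0.029], [-0.002, 0.003, -0.0]]
[[-0.016, -0.002, -0.038], [-0.002, 0.003, -0.0]]
[[-0.019, -0.002, -0.047], [-0.002, 0.003, -0.0]]
[[-0.023, -0.002, -0.054], [-0.002, -0.037, -0.0]]
[[-0.026, -0.002, -0.063], [-0.002, -0.076, -0.0]]
[[-0.028, -0.002, -0.071], [-0.002, -0.115, -0.0]]
[[-0.03, -0.002, -0.079], [-0.002, -0.155, -0.0]]
[[-0.032, -0.002, -0.088], [-0.002, -0.194, 0.0]]
[[-0.033, -0.002, -0.096], [-0.002, -0.233, 0.0]]
[[-0.033, -0.002, -0.105], [-0.002, -0.272, 0.0]]
[[-0.033, -0.002, -0.114], [-0.002, -0.312, 0.0]]
[[-0.033, -0.002, -0.122], [-0.002, -0.351, 0.0]]
```

Request:
{"api": "step_arm", "payload": {
  "plan": [
    [[-0.002,-0.001,-0.007],[0,0,0]],
    [[-0.003,-0.002,-0.013],[0,0,0]],
    [[-0.008,-0.002,-0.021],[0,0,0]],
    [[-0.012,-0.002,-0.029],[0,0,0]],
    [[-0.016,-0.002,-0.038],[0,0,0]],
    [[-0.019,-0.002,-0.047],[0,0,0]],
    [[-0.023,-0.002,-0.054],[0,-0.037,0]],
    [[-0.026,-0.002,-0.063],[0,-0.076,0]],
    [[-0.028,-0.002,-0.071],[0,-0.115,0]],
    [[-0.03,-0.002,-0.079],[0,-0.155,0]],
    [[-0.03,-0.002,-0.079],[0,-0.155,0]]
  ]
}}

```text
time_s: 6.75
ee_pos: [0.4738, -0.1178, 0.1241]
eef_rot: [[0.058, 0.995, -0.077], [0.585, -0.096, -0.805], [-0.809, 0.002, -0.588]]
contact_force: [0.6, -0.8, 0.6]
gripper_width: 0.012
```

Run:
```python
from h import *
rows([tip(p) for p in range(45,94,3)])
check("wrist","w2.png"); check("scene")
```

```text
t 6.75 p [ 0.4738 -0.1178  0.1241] joints [  4.1  31.6  31.5 115.1 -51.1  69.7  61.5] F [ 0.6 -0.8  0.6]
  l,z: -0.1248 0.1241 along 0.0002 tilt 36.0
[[-0.002, -0.0, -0.006], [0.002, -0.039, -0.001]]
[[-0.005, -0.0, -0.014], [0.002, -0.079, -0.001]]
[[-0.007, -0.0, -0.023], [0.002, -0.118, -0.001]]
[[-0.008, -0.0, -0.031], [0.002, -0.157, -0.001]]
[[-0.009, -0.0, -0.04], [0.002, -0.196, -0.001]]
[[-0.01, -0.0, -0.049], [0.002, -0.236, -0.001]]
[[-0.01, -0.0, -0.057], [0.002, -0.275, -0.001]]
[[-0.01, -0.0, -0.066], [0.002, -0.314, -0.001]]
[[-0.009, -0.0, -0.075], [0.002, -0.354, -0.001]]
[[-0.007, -0.0, -0.083], [0.002, -0.393, -0.001]]
[[-0.006, -0.0, -0.092], [0.002, -0.432, -0.001]]
[[-0.003, -0.0, -0.1], [0.002, -0.471, -0.001]]
[[-0.001, -0.0, -0.109], [0.002, -0.511, -0.001]]
[[0.002, -0.0, -0.117], [0.002, -0.55, -0.001]]
[[0.006, -0.0, -0.125], [0.002, -0.589, -0.001]]
[[0.011, -0.0, -0.132], [0.002, -0.628, -0.001]]
[[0.016, 0.0, -0.139], [0.002, -0.628, -0.001]]
wrist 0.87 divider angle [43.4 43.8 44.4] n 19926
scene 0.83 divider angle [44.  44.6 45.7] n 2225
```

View pics/w2.png

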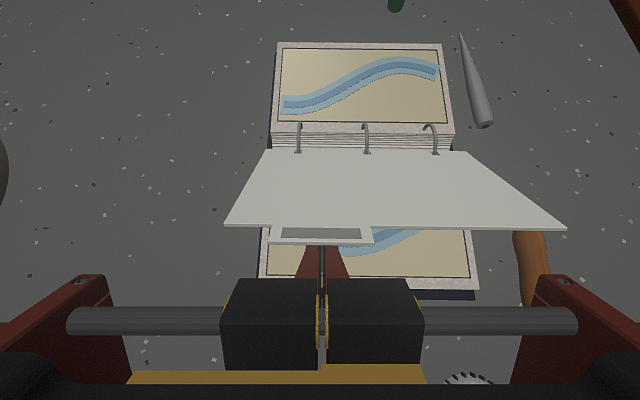

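The divider is at 44° with the fingers behind its tab, at about (320,240). I'll continue to just past upright.

Request:
{"api": "step_arm", "payload": {
  "plan": [
    [[-0.002,0,-0.006],[0,-0.039,0]],
    [[-0.005,0,-0.014],[0,-0.079,0]],
    [[-0.007,0,-0.023],[0,-0.118,0]],
    [[-0.008,0,-0.031],[0,-0.157,0]],
    [[-0.009,0,-0.04],[0,-0.196,0]],
    [[-0.01,0,-0.049],[0,-0.236,0]],
    [[-0.01,0,-0.057],[0,-0.275,0]],
    [[-0.01,0,-0.066],[0,-0.314,0]],
    [[-0.009,0,-0.075],[0,-0.354,0]],
    [[-0.007,0,-0.083],[0,-0.393,0]],
    [[-0.006,0,-0.092],[0,-0.432,0]],
    [[-0.003,0,-0.1],[0,-0.471,0]],
    [[-0.001,0,-0.109],[0,-0.511,0]],
    [[0.002,0,-0.117],[0,-0.55,0]],
    [[0.006,0,-0.125],[0,-0.589,0]],
    [[0.011,0,-0.132],[0,-0.628,0]],
    [[0.011,0,-0.132],[0,-0.628,0]]
  ]
}}

```text
time_s: 8.75
ee_pos: [0.4843, -0.0053, 0.1901]
eef_rot: [[-0.003, 0.995, -0.097], [0.0, -0.097, -0.995], [-1.0, -0.003, 0.0]]
contact_force: [0.0, 0.2, -0.4]
gripper_width: 0.007
```

Run:
```python
from h import *
rows([tip(p) for p in range(92,146,3)])
check("scene","s2.png"); check("wrist")
```

```text
t 8.75 p [ 0.4843 -0.0053  0.1901] joints [-43.3  13.9  43.  118.6 -12.   52.    0.8] F [ 0.   0.2 -0.4]
  l,z: -0.0118 0.1901 along -0.0002 tilt -0.0
[[-0.003, 0.0, -0.006], [0.001, 0.0, 0.003]]
[[-0.002, 0.0, -0.015], [0.001, 0.0, 0.003]]
[[-0.002, 0.0, -0.023], [0.001, 0.0, 0.003]]
[[-0.0, 0.0, -0.031], [0.001, 0.0, 0.003]]
[[0.002, 0.0, -0.04], [0.001, 0.0, 0.003]]
[[0.004, 0.0, -0.048], [0.001, 0.0, 0.003]]
[[0.006, 0.0, -0.056], [0.001, 0.0, 0.003]]
[[0.009, 0.0, -0.064], [0.001, 0.0, 0.003]]
[[0.013, 0.0, -0.072], [0.001, 0.0, 0.003]]
[[0.017, 0.0, -0.08], [0.001, 0.0, 0.003]]
[[0.021, 0.0, -0.087], [0.001, 0.0, 0.003]]
[[0.026, 0.0, -0.094], [0.001, 0.0, 0.003]]
[[0.031, 0.0, -0.101], [0.001, 0.0, 0.003]]
[[0.036, 0.0, -0.108], [0.001, 0.0, 0.003]]
[[0.042, 0.0, -0.114], [0.001, 0.0, 0.003]]
[[0.048, 0.001, -0.12], [0.001, 0.0, 0.003]]
[[0.054, 0.001, -0.126], [0.001, 0.0, 0.003]]
[[0.061, 0.001, -0.131], [0.001, 0.0, 0.003]]
scene 0.9 divider angle [89.4 90.1 90.8] n 2179
wrist 0.67 divider angle [90.7 91.3 92. ] n 12404
```

View pics/s2.png

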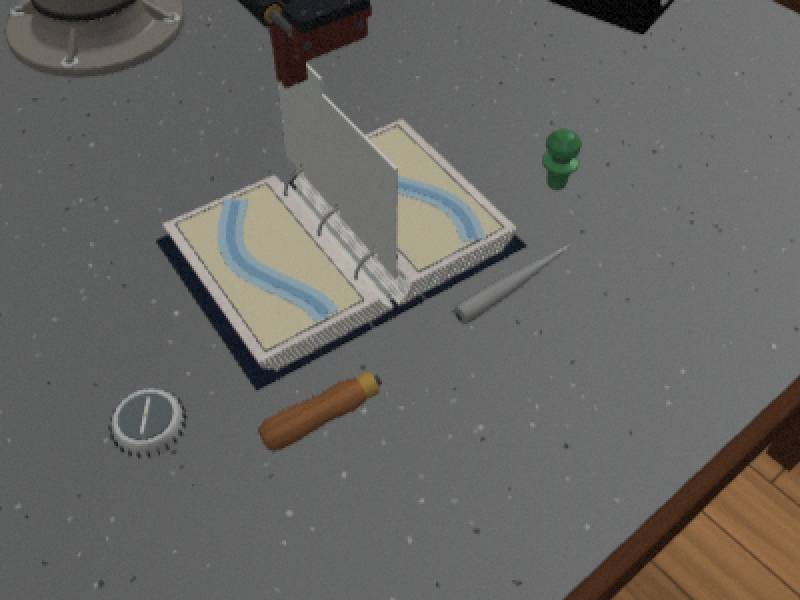

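The divider is upright at about 90°. I'll push it over and down.

Request:
{"api": "step_arm", "payload": {
  "plan": [
    [[-0.002,0,-0.006],[0,0,0]],
    [[-0.002,0,-0.015],[0,0,0]],
    [[-0.001,0,-0.023],[0,0,0]],
    [[0,0,-0.031],[0,0,0]],
    [[0.002,0,-0.04],[0,0,0]],
    [[0.004,0,-0.048],[0,0,0]],
    [[0.006,0,-0.056],[0,0,0]],
    [[0.009,0,-0.064],[0,0,0]],
    [[0.013,0,-0.072],[0,0,0]],
    [[0.017,0,-0.08],[0,0,0]],
    [[0.021,0,-0.087],[0,0,0]],
    [[0.026,0,-0.094],[0,0,0]],
    [[0.031,0,-0.101],[0,0,0]],
    [[0.036,0,-0.108],[0,0,0]],
    [[0.042,0,-0.114],[0,0,0]],
    [[0.048,0,-0.12],[0,0,0]],
    [[0.054,0,-0.126],[0,0,0]],
    [[0.061,0,-0.131],[0,0,0]],
    [[0.061,0,-0.131],[0,0,0]]
  ]
}}

```text
time_s: 10.95
ee_pos: [0.4966, 0.1228, 0.1284]
eef_rot: [[-0.004, 0.995, -0.101], [0.0, -0.101, -0.995], [-1.0, -0.004, 0.0]]
contact_force: [-1.1, 0.1, 0.2]
gripper_width: 0.007
```

Run:
```python
from h import *
rows([tip(p) for p in list(range(146,180,3))+[180]])
check("scene"); check("wrist")
```

```text
t 10.95 p [0.4966 0.1228 0.1284] joints [-50.5  22.2  36.9 118.1 -18.6  45.6  -8.2] F [-1.1  0.1  0.2]
  l,z: 0.1169 0.1284 along -0.0005 tilt -0.0
[[0.006, 0.001, -0.007], [-0.003, 0.0, 0.004]]
[[0.013, 0.001, -0.012], [-0.003, 0.0, 0.004]]
[[0.021, 0.001, -0.016], [-0.003, 0.0, 0.004]]
[[0.028, 0.001, -0.02], [-0.003, 0.0, 0.004]]
[[0.036, 0.001, -0.024], [-0.003, 0.0, 0.004]]
[[0.044, 0.001, -0.027], [-0.003, 0.0, 0.004]]
[[0.052, 0.001, -0.029], [-0.003, 0.0, 0.004]]
[[0.06, 0.001, -0.032], [-0.003, 0.0, 0.004]]
[[0.069, 0.001, -0.033], [-0.003, 0.0, 0.004]]
[[0.077, 0.001, -0.035], [-0.003, 0.0, 0.004]]
[[0.086, 0.001, -0.036], [-0.003, 0.0, 0.004]]
[[0.094, 0.001, -0.036], [-0.003, 0.0, 0.004]]
[[0.097, 0.001, -0.036], [-0.003, 0.0, 0.004]]
scene 0.74 divider angle [141.  142.2 143.1] n 4092
wrist 0.96 divider angle [141.9 142.5 142.9] n 14318
```

Request:
{"api": "step_arm", "payload": {
  "plan": [
    [[0.006,0,-0.007],[0,0,0]],
    [[0.013,0,-0.012],[0,0,0]],
    [[0.021,0,-0.016],[0,0,0]],
    [[0.028,0,-0.02],[0,0,0]],
    [[0.036,0,-0.024],[0,0,0]],
    [[0.044,0,-0.027],[0,0,0]],
    [[0.052,0,-0.029],[0,0,0]],
    [[0.06,0,-0.032],[0,0,0]],
    [[0.069,0,-0.033],[0,0,0]],
    [[0.077,0,-0.035],[0,0,0]],
    [[0.085,0,-0.036],[0,0,0]],
    [[0.091,0,-0.036],[0,0,0]],
    [[0.095,0,-0.036],[0,0,0]],
    [[0.097,0,-0.036],[0,0,0]],
    [[0.097,0,-0.036],[0,0,0]]
  ]
}}

```text
time_s: 12.75
ee_pos: [0.5008, 0.1576, 0.0326]
eef_rot: [[-0.002, 0.995, -0.103], [0.001, -0.103, -0.995], [-1.0, -0.002, -0.001]]
contact_force: [-0.6, -0.3, -0.6]
gripper_width: 0.008
```

Run:
```python
from h import *
rows([tip(180)])
check("scene"); check("wrist")
```

```text
t 12.75 p [0.5008 0.1576 0.0326] joints [-47.2  32.1  29.5 119.2 -27.1  35.4  -4.8] F [-0.6 -0.3 -0.6]
  l,z: 0.1519 0.0326 along 0.0002 tilt 0.0
[[0.001, -0.0, -0.001], [-0.005, -0.001, 0.002]]
scene 0.88 divider angle [177.  178.4 179.3] n 3214
wrist 0.92 divider angle [178.4 179.  179.4] n 19417
```

Request:
{"api": "step_arm", "payload": {
  "plan": [
    [[0.001,0,-0.002],[0,0,0]],
    [[0.002,0,-0.003],[0,0,0]],
    [[0.003,0,-0.003],[0,0,0]],
    [[0.004,0,-0.003],[0,0,0]]
  ]
}}

```text
time_s: 13.45
ee_pos: [0.5016, 0.1603, 0.031]
eef_rot: [[-0.002, 0.995, -0.104], [0.003, -0.104, -0.995], [-1.0, -0.002, -0.002]]
contact_force: [-9.2, -3.8, 37.7]
gripper_width: 0.008
```

It's pressed firmly against the stop. I'll retreat straight up.

Request:
{"api": "step_arm", "payload": {
  "plan": [
    [[-0.01,0,0],[0,0,0]],
    [[-0.03,0,0],[0,0,0]],
    [[-0.06,0,0],[0,0,0]],
    [[-0.1,0,0],[0,0,0]],
    [[-0.14,0,0],[0,0,0]],
    [[-0.18,0,0],[0,0,0]],
    [[-0.22,0,0],[0,0,0]],
    [[-0.25,0,0],[0,0,0]],
    [[-0.25,0,-0.05],[0,0,0]],
    [[-0.25,0,-0.1],[0,0,0]],
    [[-0.25,0,-0.15],[0,0,0]],
    [[-0.25,0,-0.18],[0,0,0]],
    [[-0.25,0,-0.18],[0,0,0]],
    [[-0.25,0,-0.18],[0,0,0]]
  ]
}}

```text
time_s: 14.85
ee_pos: [0.5206, 0.3387, 0.2809]
eef_rot: [[-0.002, 0.995, -0.103], [0.001, -0.103, -0.995], [-1.0, -0.003, -0.001]]
contact_force: [-0.5, -0.9, -0.2]
gripper_width: 0.006
```

Run:
```python
from h import *
rows([])
check("scene","s3.png"); check("side")
im,d=read_camera("scene"); P=cloud("scene",d)
for n in ["binder","stopper","compass","fid","marlinspike"]:
    o=nets.outline_of("scene",n)
    if o: print(n,o[0]["score"],np.array(o[0]["rect"]).round(1),np.median(P[o[0]["mask"]&(d>0)],0).round(3))
```

```text
t 14.85 p [0.5206 0.3387 0.2809] joints [-66.9  22.5  38.2  94.8 -14.9  67.9 -31. ] F [-0.5 -0.9 -0.2]
  l,z: 0.3341 0.2809 along 0.0023 tilt 0.1
scene 0.55 divider angle [177.1 178.5 179.3] n 3326
side 0.89 divider angle [177.3 179.2 179.8] n 3780
binder 0.71 [198.3 115.6 382.4 254.8] [ 0.554 -0.012  0.03 ]
stopper 0.79 [392.4 124.9 411.6 153.5] [0.625 0.234 0.055]
compass 0.87 [174.7 255.4 212.4 285.3] [ 0.606 -0.265  0.021]
fid 0.63 [346.6 185.4 399.5 221.7] [0.696 0.077 0.016]
marlinspike 0.89 [250.  244.7 311.9 284.3] [ 0.695 -0.149  0.026]
```

View pics/s3.png

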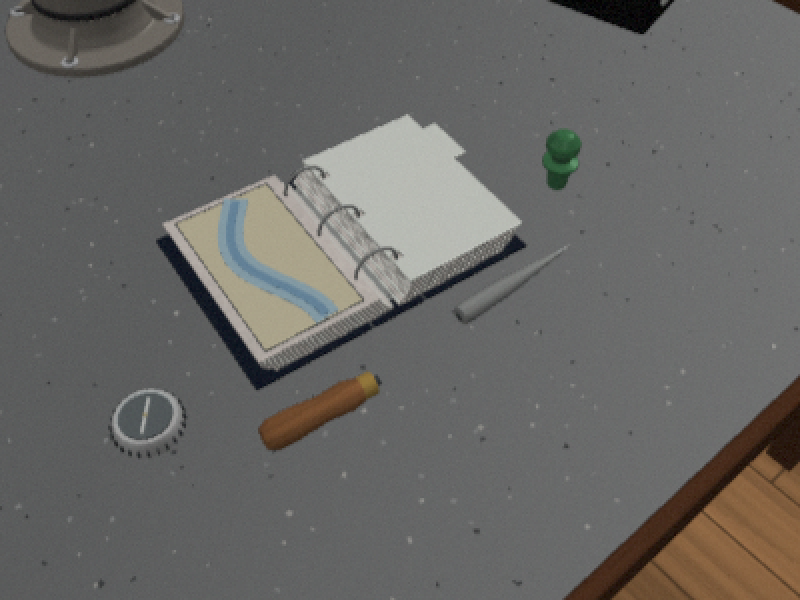

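The divider lies flat on the left stack with its tab at about (445,140). The next chart is uncovered, and the binder and the other things haven't moved.

```bash
python3 -c "
from h import *
print(job.job_done())"
```

```text
the job is handed in; nothing more can be done
None
```

The divider now lies flat on the left-hand stack, and the next chart on the right is uncovered. I pushed it up and over the rings from under its tab with closed fingers, without pinching it. I then lifted straight up and moved clear, and handed the job in after about 15 s of the 48 s allowed.

- **Divider:** it read 178.5° in the scene camera and 179.2° in the side camera. I measured its top surface, which lowers the reading by up to about 1°, so I take this as flat against the stop.
- **Binder:** the before-and-after pictures show no visible movement. I did not measure its position more closely than that.
- **Bystanders:** positions before and after agree to within 3 mm, which is about the measuring error.
- **Forces:** the arm was touching nothing at the end, reading about 1 N, which is noise. The last press of the fingertips on the tab briefly reached about 39 N, more than I intended. The 40 N limit is for the arm and the gripper's body rather than the fingers, and the wrist limit is 120 N.

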